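# Set the carton gauge with its thumbwheel

### The arm

A 6-joint arm with a two-finger parallel gripper is mounted at the origin on the work surface. World frame = base frame: x ahead of the robot, y to its left, z up, the work surface at z = 0. Lengths are in mm, angles in rad, forces in N, time in s.
With the tool pointing down it reaches from about 325 to 875 mm from the base axis. Payload 4.4 kg.
Tool frame: the origin (TCP) lies at the very end of the fingers, on their centre line; the grasp point (between the pads) lies 19 mm behind it; z points along the fingers, x is the direction in which the jaws open and shut, and the axes are right-handed (so a half turn about z gives the same grasp; the last joint's range is limited). The gripper opens to 85 mm and grips with 20 to 120 N. Pads are 22 mm wide; open, the fingers measure 114 mm over their backs; the gripper's body (76 mm by 85 mm) begins 54 mm behind the grasp point. The pads swing forward as they close: fully open they stand 13 mm farther back than shut.
Start: joints at [1.155, 0.207, 1.542, -0, 1.393, -0.15], TCP at [151.051, 554.807, 231.282] pointing down, gripper open.
Joint ranges: [-2.73, 2.73], [-0.86, 2.22], [0.23, 2.46], [-1.11, 4.25], [0.08, 2.63], [-2.82, 2.82]. Speed limits (rad/s): [2.79, 2.79, 3.14, 3.14, 3.14, 3.14].

### API

Orientations are given as a unit quaternion [x, y, z, w].
In Python, from station import env gives the robot as it stands.
- The arm moves only by the tool move_arm, never from a script. Its argument "steps" is a list of rows, each an object of numbers: "grip": the closure in counts, from 0 (fully open) to 255 (shut); "tx", "ty", "tz": the shift along the tool's x, y, z in cm; "wx", "wy", "wz": the turn, a rotation vector about the tool's x, y, z in rad. In form: [{"grip": .., "tx": .., "ty": .., "tz": .., "wx": .., "wy": .., "wz": ..}, ...]. A call has 1 to 10 rows; each row is the pose to reach, as a shift and turn from the pose commanded when the call began, along the tool's axes at that moment; what a row does not reach only later rows make up. A row lasts 1/8 s, in which the tool goes at most 62.5 mm and 10.7 degrees, less where a joint would pass 70% of its speed; a pose out of reach is approached as far as the arm can. A call with a gripper value outside its range is refused whole. The fingers move at their own pace and stop on an object; "squeeze" is the grip in N (left out, the last holds). Time passes only in rows, so rows that repeat a pose let the fingers close. It gives the time, the measured TCP pose, the force and the opening at its end, in the units of the state.
- env.sense(): the state, without advancing time (a new reading comes with each control period).
- env.read_camera(name): name is "scene" or "side" or "wrist"; returns (picture, depth): 480x640x3 uint8, red, green, blue; 480x640 float32, mm along the optical axis (not along the pixel's ray), 0 where there is no reading.
- env.camera_info(name): a dict with "fx", "fy", "cx", "cy" (pixels), "R" (3x3) and "t" (3): a world point X has camera coordinates R X + t. Camera axes: x right, y down, z forward; pixel columns grow to the right and rows downward; lengths in mm; the calibration is good to about 2 mm. A picture is of the moment at which its call begins: read the wrist's pose just before it. camera_info takes no time and is no camera call; for the wrist camera it gives the pose at the moment of the call.
- env.sign_off(): hands the job in, once; it reports no verdict.
The state is a dict: "clock": time; "joints": joint angles; "dq": joint speeds; "joint_efforts": joint torques, N m; "eef_pos": TCP position; "tcp_rot": TCP orientation; "ft_force": force on the tool from outside, world axes, zero at the start; "moment": the same for the moment, N m; "grip_width": finger opening in mm.
Only numpy, scipy, OpenCV 4.12 (cv2) and the standard library are available. Lean on these libraries where they do the work, as an engineer would, in place of code of your own. Each camera call takes 0.05 s, during which the arm holds its last target.

### The job

Set the blue carton gauge for the next carton size: with a fingertip on top of its knurled thumbwheel, roll the wheel, in several strokes if need be, until the gap has closed so far that the tip of the sliding guide's orange pointer stands level with the red gauge mark, within the width of the mark, then take the hand away. Move the guide only by rolling the wheel, never by touching the guide itself. Lift nothing, and leave the cartons and other things on the bench where they stand.

Things in the scene. Friction and masses are not known exactly. Their poses are not given: they have to be found in the camera images.
- gauge: Carton gauge screwed to the bench, blue base 170 (x) x 320 (y) x 12 mm. Origin: centre of its underside, bench level. Its y axis runs from the thumbwheel to the fixed aluminium fence (72 mm high, inner face at y = +125 mm). Grey cheeks beside the wheel (inner faces 18 mm either way from the wheel's middle in x, 84 mm long in y) end at 62 mm height, the housing's end walls at 37 mm.
- wheel_top (a point): Topmost point of the unpressed wheel's rim, mid-width, fixed to the gauge: x = 0, y = -100 mm, height 77.5 mm. Rolling the top towards the fence (gauge +y) closes the gap, back opens it: 1 mm of guide travel per 4.6 mm of rim (7 mm per radian). The wheel is sprung: it sinks from about 2 N of press, 1.4 mm per further newton, 6 mm at most; a press of 3 to 5 mm rolls it well.
- wheel: Knurled thumbwheel, black with 20 steel and 4 yellow ridges 2 mm proud; 65 mm diameter over the ridges, 26 mm wide, top 15 mm clear of its housing. Origin at its centre, on the level axle along gauge x, at 45 mm height. Light friction (about 1.2 N at the rim); it stays where it is left and drives the guide by rack and pinion.
- guide: Sliding guide: upright aluminium plate 110 (x) x 10 (y) mm, top at 62 mm height, parallel to the fence. Origin not on the plate: the plate's middle plane lies 75 mm from it along gauge +y. It slides along gauge y only: plate from y = -25 mm (gap fully open, where it always starts) to y = +17 mm. Must not be touched.
- pointer (a point): Tip of the guide's orange pointer, in the plane of the guide's plate, at gauge x = 60 mm, height 31.5 mm; 10 mm wide with a tapered tip. Moves with the guide. Wheel and guide ride on one sprung carriage, so guide and pointer sink with the wheel while it is pressed.
- mark_mid (a point): Middle of the top of the red gauge mark on the white scale rail beside the pointer's path: 20 (x) x 6 (y) x 5 mm, top at 27 mm height, at gauge x = 71 mm. Fixed, but elsewhere along the rail each time: 14 to 34 mm from the pointer's start, towards the fence. Axes as the gauge's: the pointer is on the mark when their gauge-y positions agree to within 3 mm.
- bay_carton_mid (a point): Centre of a small brown carton 80 x 55 x 50 mm standing loose on the gauge's base, between guide and fence, clear of the guide's travel. Leave alone.
- tape_mid (a point): Centre of a yellow roll of packing tape, 90 mm diameter, 48 mm high, standing near the wheel end of the gauge. Leave alone.
- marker_mid (a point): Centre of a black and red marker pen, 128 x 17 x 15 mm, lying near the fence end of the gauge. Leave alone.
- parcel_mid (a point): Centre of a brown parcel 140 x 100 x 70 mm. Leave alone.
- mug_mid (a point): Centre of a blue mug, 80 mm diameter, 95 mm high. Leave alone.
- spray_mid (a point): Centre of a white bottle, 64 mm diameter, 170 mm high. Leave alone.
- scanner_mid (a point): Middle of a hand scanner lying on the bench, about 185 x 60 x 35 mm. Leave alone.

How it is judged:
By the outcome, as a careful person would: the job done as asked, in the order asked, and still so for the second after the job is handed in, with the robot touching nothing.
It also fails if it takes over 48 s, if anything falls off the work surface, if the arm or the gripper's body presses on something with over 40 N, if the wrist force passes 120 N, or if a joint passes its speed limit or range.

## Working session

There is one attempt and no reset: what is moved stays moved. The work goes in short steps, Python scripts to look and compute and a tool call to move; the robot and the scene stay as the last step left them, time stands still between calls to the robot, and variables do not carry over. Pictures are saved under pics/ and viewed, and the job is handed in when it is done.

Besides the shell and the picture viewer there is one more tool, called as name(argument=value, ...), one argument or row to a line, values as JSON. move_arm: Moves the arm, as the interface text tells. Its arguments: {"type":"object","properties":{"steps":{"type":"array","items":{"type":"object","properties":{"grip":{"type":"number"},"tx":{"type":"number"},"ty":{"type":"number"},"tz":{"type":"number"},"wx":{"type":"number"},"wy":{"type":"number"},"wz":{"type":"number"}}}},"squeeze":{"type":"number"}},"required":["steps"]}

```bash
mkdir -p pics; ls
python3 - <<'E'
from station import env
import cv2
s=env.sense(); print(s)
for n in ("scene","side","wrist"):
    im,d=env.read_camera(n); cv2.imwrite(f"pics/{n}0.png",im[:,:,::-1]); 
    import numpy as np; np.savez(f"{n}0.npz",im=im,d=d,**env.camera_info(n)); print(n,env.camera_info(n))
E
```

```text
pics
{'clock': 0.0, 'joints': array([ 1.15451484e+00,  2.07412041e-01,  1.54295371e+00,  1.45176450e-05,
        1.39349396e+00, -1.50530693e-01]), 'dq': array([ 8.70784964e-04, -2.94152964e-05, -9.87148546e-04, -1.05584045e-03,
        2.86374503e-04, -5.10206176e-04]), 'joint_efforts': array([ 2.52306527e-04, -3.83059251e+01, -2.91587931e+01, -3.01565651e-04,
        1.05834528e-02,  3.51634037e-05]), 'eef_pos': array([150.73045017, 554.11300802, 230.13038934]), 'tcp_rot': array([ 7.94554796e-01,  6.07191396e-01, -9.97117372e-04,  5.39160718e-04]), 'ft_force': array([ 0.13774428, -0.96204317, -0.22014143]), 'moment': array([ 0.02767213, -0.04049006,  0.0234933 ]), 'grip_width': 85.23067584633135}
scene {'fx': 513.9588440259159, 'fy': 513.9588440259159, 'cx': 319.71677343598907, 'cy': 249.3464846504255, 'R': array([[-0.85024245,  0.52633721, -0.00754405],
       [ 0.34132317,  0.54034805, -0.76910499],
       [-0.40073216, -0.65650067, -0.63907793]]), 't': array([ 451.97866486, -107.41671776, 1450.29371062])}
side {'fx': 488.3100626193136, 'fy': 488.3100626193136, 'cx': 321.7555047285342, 'cy': 243.22256276057334, 'R': array([[ 0.97098705, -0.23853366, -0.01690708],
       [-0.18419848, -0.70097239, -0.68899102],
       [ 0.15249615,  0.67211561, -0.72457265]]), 't': array([-523.0550781 ,  137.90688318, 1332.51556967])}
wrist {'fx': 340.7860425264478, 'fy': 340.7860425264478, 'cx': 323.21783256677804, 'cy': 240.11104996089168, 'R': array([[ 0.26360829,  0.96462787, -0.00193407],
       [ 0.92074192, -0.25101648,  0.29870561],
       [ 0.28765427, -0.08052206, -0.95434334]]), 't': array([-573.89667054,  -37.68542991,  381.31864073])}
```

View pics/scene0.png

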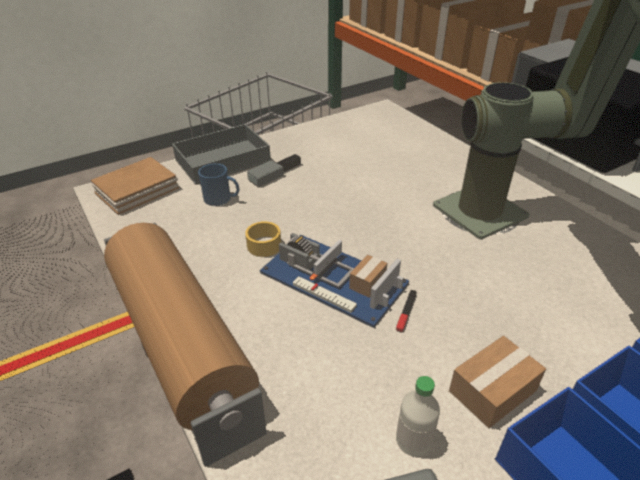

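View pics/side0.png

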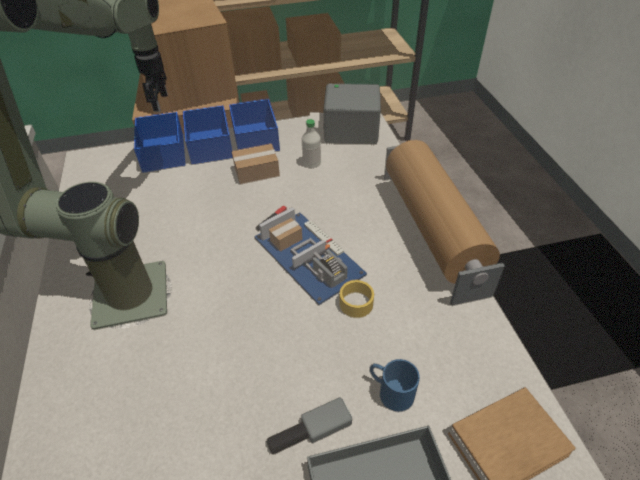

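View pics/wrist0.png

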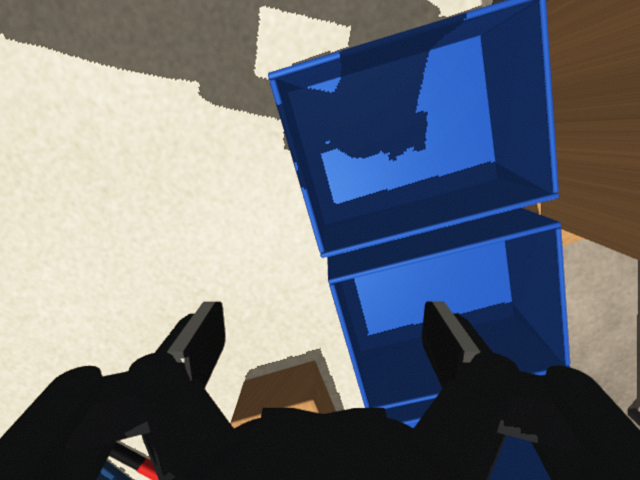

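Both views show the gauge: scene view near (335,280), side view near (310,255). The fence end is towards the parcel and pen and the wheel end towards the tape. Next I measure the blue base.

```bash
cat > h.py <<'E'
import numpy as np, cv2
def load(n):
    z=np.load(n+".npz"); return z["im"],z["d"],dict((k,z[k]) for k in("fx","fy","cx","cy","R","t"))
def onplane(c,uv,z):
    uv=np.atleast_2d(uv).astype(float)
    d=np.c_[(uv[:,0]-c["cx"])/c["fx"],(uv[:,1]-c["cy"])/c["fy"],np.ones(len(uv))]@c["R"]
    o=-c["R"].T@c["t"]; s=(z-o[2])/d[:,2]; return o+s[:,None]*d
def proj(c,X):
    p=np.atleast_2d(X)@c["R"].T+c["t"]; return np.c_[c["fx"]*p[:,0]/p[:,2]+c["cx"],c["fy"]*p[:,1]/p[:,2]+c["cy"]]
def cloud(c,d):
    v,u=np.mgrid[:480,:640]; p=np.stack([(u-c["cx"])/c["fx"]*d,(v-c["cy"])/c["fy"]*d,d],-1)
    return (p-c["t"])@c["R"]
E
python3 - <<'E'
from h import *
for n,roi in(("scene0",(240,215,200,130)),("side0",(235,190,160,130))):
    im,d,c=load(n); x,y,w,h=roi
    hsv=cv2.cvtColor(im,cv2.COLOR_RGB2HSV)
    m=cv2.inRange(hsv,(100,110,40),(125,255,255)); k=np.zeros_like(m); k[y:y+h,x:x+w]=m[y:y+h,x:x+w]
    P=cloud(c,d); sel=(k>0)&(d>0); print(n,sel.sum(),"z med",np.median(P[sel][:,2]))
    ys,xs=np.nonzero(k); X=onplane(c,np.c_[xs,ys],12.)
    r=cv2.minAreaRect(X[:,:2].astype(np.float32)); print(r, cv2.boxPoints(r).tolist())
    for nm,lo,hi in(("red",(0,150,80),(6,255,255)),("orange",(6,150,80),(16,255,255))):
        q=cv2.inRange(hsv,lo,hi); q2=np.zeros_like(q); q2[y:y+h,x:x+w]=q[y:y+h,x:x+w]
        nn,l,st,ce=cv2.connectedComponentsWithStats(q2)
        print(nm,[(st[i].tolist(),ce[i].round(1).tolist(),np.median(P[(l==i)],axis=0).round().tolist()) for i in range(1,nn) if st[i][4]>3])
    big=cv2.resize(im[y:y+h,x:x+w],None,fx=4,fy=4,interpolation=cv2.INTER_CUBIC)[:, :,::-1]; cv2.imwrite(f"pics/{n}_zoom.png",big)
E
```

```text
scene0 5 z med 13.375130948026682
((509.13555908203125, 38.90764617919922), (47.41853332519531, 26.64138412475586), 11.722086906433105) [[483.2144470214844, 47.133644104003906], [488.6270446777344, 21.047876358032227], [535.056640625, 30.68164825439453], [529.64404296875, 56.767417907714844]]
red [([312, 284, 5, 5, 11], [314.5, 286.3], [568.0, 38.0, 28.0]), ([397, 314, 10, 16, 91], [401.7, 321.4], [459.0, 219.0, 15.0])]
orange [([311, 274, 6, 5, 19], [313.1, 276.1], [555.0, 9.0, 33.0])]
side0 1 z med 10.220811797583517
((611.9280395507812, -89.91979217529297), (0.0, 0.0), 0.0) [[611.9280395507812, -89.91979217529297], [611.9280395507812, -89.91979217529297], [611.9280395507812, -89.91979217529297], [611.9280395507812, -89.91979217529297]]
red [([277, 208, 7, 5, 11], [279.9, 209.7], [456.0, 215.0, 13.0])]
orange []
```

View pics/scene0_zoom.png

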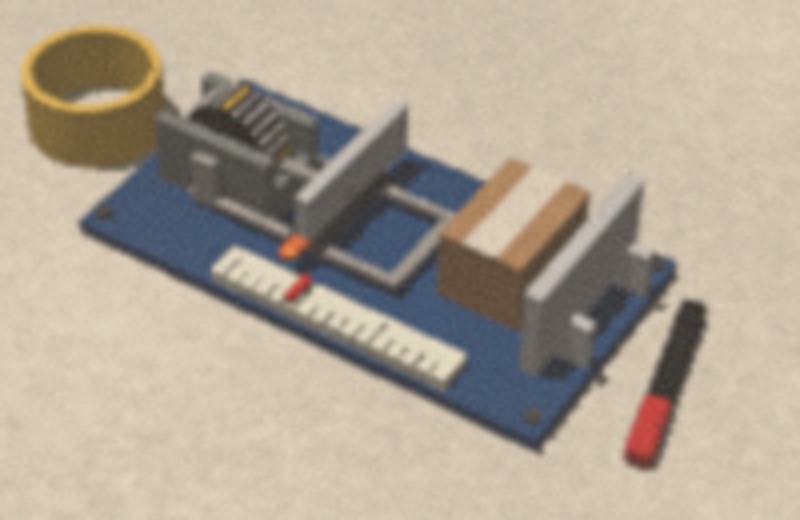

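View pics/side0_zoom.png

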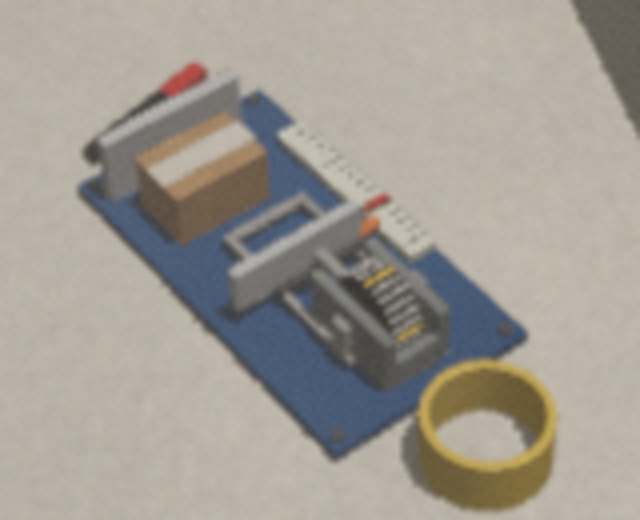

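The zooms show the base clearly, with the orange pointer a little to the wheel side of the red mark. My blue thresholds were too tight, so I'll loosen them.

Run:
```python
from h import *
for n,roi in(("scene0",(240,215,200,130)),("side0",(235,190,160,130))):
    im,d,c=load(n); x,y,w,h=roi
    g=cv2.GaussianBlur(im,(3,3),0).astype(int)
    m=((g[...,2]-g[...,0]>15)).astype(np.uint8); k=np.zeros_like(m); k[y:y+h,x:x+w]=m[y:y+h,x:x+w]
    nn,l,st,_=cv2.connectedComponentsWithStats(k)
    k=np.isin(l,[i for i in range(1,nn) if st[i][4]>40])
    P=cloud(c,d); sel=k&(d>0); print(n,sel.sum(),"z med",np.median(P[sel][:,2]))
    ys,xs=np.nonzero(k); X=onplane(c,np.c_[xs,ys],12.)
    r=cv2.minAreaRect(X[:,:2].astype(np.float32)); print(r, cv2.boxPoints(r).round(1).tolist())
```

```text
scene0 2007 z med 13.034095062468369
((502.808837890625, 14.447647094726562), (168.94668579101562, 317.8825378417969), 23.835657119750977) [[361.29998779296875, 125.69999694824219], [489.79998779296875, -165.10000610351562], [644.2999877929688, -96.80000305175781], [515.7999877929688, 194.0]]
side0 1943 z med 10.265880890733616
((501.8101806640625, 7.4623565673828125), (168.0954132080078, 315.0264892578125), 23.802663803100586) [[361.29998779296875, 117.69999694824219], [488.5, -170.60000610351562], [642.2999877929688, -102.69999694824219], [515.0999755859375, 185.5]]
```

Run:
```python
from h import *
from scipy.spatial.transform import Rotation as Ro
im,d,c=load("wrist0"); C=-c["R"].T@c["t"]
p=np.array([150.73,554.11,230.13]); T=Ro.from_quat([7.94554796e-01,6.07191396e-01,-9.97117372e-04,5.39160718e-04]).as_matrix()
print("cam in tool",T.T@(C-p)); print("cam axes in tool (rows)\n",c["R"]@T)
ey=np.array([-.404,.915,0]);ex=np.array([.915,.404,0]);G=np.array([502.3,11,0.])
wt=G-100*ey+[0,0,77.5]; print("wheeltop",wt)
# look: pose yaw -1.155, TCP above wheel, z 200
for a in (-1.155,0.415):
  Tx=np.array([np.cos(a),np.sin(a),0]);Ty=np.array([np.sin(a),-np.cos(a),0]);T2=np.c_[Tx,Ty,[0,0,-1.]]
  for h in (180,230):
    tcp=wt.copy(); tcp[2]=h
    R2=(c["R"]@T)@T2.T; C2=tcp+T2@(T.T@(C-p)); t2=-R2@C2; c2=dict(c,R=R2,t=t2)
    for nm,X in (("wheel",wt),("mark22",G+71*ex+(-25+22)*ey+[0,0,27]),("ptr",G+60*ex-25*ey+[0,0,31]),("corner",G+85*ex+160*ey),("c2",G+85*ex-160*ey)): print(a,h,nm,proj(c2,X).round(),C2.round())
  print((T.T@(np.r_[wt[:2],230]-p)/10).round(2))
```

```text
cam in tool [ 1.32123074e-01 -7.73182313e+01 -1.43899086e+02]
cam axes in tool (rows)
 [[ 9.99999445e-01  1.00832252e-03 -3.05561845e-04]
 [-1.05355745e-03  9.54239395e-01 -2.99041914e-01]
 [-9.95154528e-06  2.99042070e-01  9.54239928e-01]]
wheeltop [542.7 -80.5  77.5]
-1.155 180 wheel [[323. 240.]] [613. -49. 324.]
-1.155 180 mark22 [[207. 141.]] [613. -49. 324.]
-1.155 180 ptr [[233. 155.]] [613. -49. 324.]
-1.155 180 corner [[ 34. 125.]] [613. -49. 324.]
-1.155 180 c2 [[390. 124.]] [613. -49. 324.]
-1.155 230 wheel [[323. 224.]] [613. -49. 374.]
-1.155 230 mark22 [[224. 140.]] [613. -49. 374.]
-1.155 230 ptr [[246. 152.]] [613. -49. 374.]
-1.155 230 corner [[ 73. 126.]] [613. -49. 374.]
-1.155 230 c2 [[381. 125.]] [613. -49. 374.]
[-50.94  54.49   0.11]
0.415 180 wheel [[323. 240.]] [512. -10. 324.]
0.415 180 mark22 [[410. 108.]] [512. -10. 324.]
0.415 180 ptr [[396. 136.]] [512. -10. 324.]
0.415 180 corner [[ 436. -123.]] [512. -10. 324.]
0.415 180 c2 [[406. 273.]] [512. -10. 324.]
0.415 230 wheel [[323. 224.]] [512. -10. 374.]
0.415 230 mark22 [[397. 112.]] [512. -10. 374.]
0.415 230 ptr [[385. 136.]] [512. -10. 374.]
0.415 230 corner [[418. -83.]] [512. -10. 374.]
0.415 230 c2 [[396. 256.]] [512. -10. 374.]
[-50.94  54.49   0.11]
```

move_arm(
  steps=[
    {"grip": 255,"tx": -4,"ty": 4.2,"tz": 0,"wz": 0.18},
    {"grip": 255,"tx": -8,"ty": 8.5,"tz": 0,"wz": 0.36},
    {"grip": 255,"tx": -12,"ty": 12.8,"tz": 0,"wz": 0.54},
    {"grip": 255,"tx": -16,"ty": 17.1,"tz": 0,"wz": 0.72},
    {"grip": 255,"tx": -20,"ty": 21.4,"tz": 0,"wz": 0.9},
    {"grip": 255,"tx": -24,"ty": 25.7,"tz": 0,"wz": 1.08},
    {"grip": 255,"tx": -28,"ty": 30,"tz": 0,"wz": 1.26},
    {"grip": 255,"tx": -32,"ty": 34.2,"tz": 0,"wz": 1.44},
    {"grip": 255,"tx": -36,"ty": 38.5,"tz": 0,"wz": 1.62},
    {"grip": 255,"tx": -40,"ty": 42.8,"tz": 0,"wz": 1.8},
  ],
)

```text
schema error: expected keys grip, tx, ty, tz, wx, wy, wz
```

move_arm(
  steps=[
    {"grip": 255,"tx": -4,"ty": 4.2,"tz": 0,"wx": 0,"wy": 0,"wz": 0.18},
    {"grip": 255,"tx": -8,"ty": 8.5,"tz": 0,"wx": 0,"wy": 0,"wz": 0.36},
    {"grip": 255,"tx": -12,"ty": 12.8,"tz": 0,"wx": 0,"wy": 0,"wz": 0.54},
    {"grip": 255,"tx": -16,"ty": 17.1,"tz": 0,"wx": 0,"wy": 0,"wz": 0.72},
    {"grip": 255,"tx": -20,"ty": 21.4,"tz": 0,"wx": 0,"wy": 0,"wz": 0.9},
    {"grip": 255,"tx": -24,"ty": 25.7,"tz": 0,"wx": 0,"wy": 0,"wz": 1.08},
    {"grip": 255,"tx": -28,"ty": 30,"tz": 0,"wx": 0,"wy": 0,"wz": 1.26},
    {"grip": 255,"tx": -32,"ty": 34.2,"tz": 0,"wx": 0,"wy": 0,"wz": 1.44},
    {"grip": 255,"tx": -36,"ty": 38.5,"tz": 0,"wx": 0,"wy": 0,"wz": 1.62},
    {"grip": 255,"tx": -40,"ty": 42.8,"tz": 0,"wx": 0,"wy": 0,"wz": 1.8},
  ],
)

```text
clock: 1.4
eef_pos: [459.5, 54.6, 231.2]
tcp_rot: [0.969, -0.248, 0.0, -0.0]
ft_force: [-0.0, 1.1, 0.9]
grip_width: -0.0
```

move_arm(
  steps=[
    {"grip": 255,"tx": 4.6,"ty": 2.7,"tz": 0,"wx": 0,"wy": 0,"wz": 0.18},
    {"grip": 255,"tx": 9.2,"ty": 5.4,"tz": 0,"wx": 0,"wy": 0,"wz": 0.36},
    {"grip": 255,"tx": 13.8,"ty": 8.0,"tz": 0,"wx": 0,"wy": 0,"wz": 0.54},
    {"grip": 255,"tx": 13.8,"ty": 8.0,"tz": 0,"wx": 0,"wy": 0,"wz": 0.66},
    {"grip": 255,"tx": 13.8,"ty": 8.0,"tz": 0,"wx": 0,"wy": 0,"wz": 0.66},
    {"grip": 255,"tx": 13.8,"ty": 8.0,"tz": 0,"wx": 0,"wy": 0,"wz": 0.66},
  ],
)

```text
clock: 2.15
eef_pos: [541.9, -79.0, 231.0]
tcp_rot: [0.838, -0.545, -0.0, 0.0]
ft_force: [1.2, -0.4, -0.7]
grip_width: -0.0
```

```bash
cat > snap.py <<'E'
import sys; from station import env; import cv2, numpy as np
def snap(n,tag):
    s=env.sense(); ci=env.camera_info(n); im,d=env.read_camera(n)
    cv2.imwrite(f"pics/{n}{tag}.png",im[:,:,::-1]); np.savez(f"{n}{tag}.npz",im=im,d=d,**ci); return s
if __name__=="__main__":
    s=snap("wrist",sys.argv[1]); print(s["clock"],s["eef_pos"],s["tcp_rot"],s["ft_force"],s["joints"])
E
python3 snap.py 1
```

```text
2.15 [541.94581571 -78.97009255 230.99046836] [ 8.38454008e-01 -5.44972232e-01 -3.72956040e-04  5.87689068e-05] [ 1.15997872 -0.4259297  -0.68524884] [-3.02800563e-01  1.49552795e-01  1.60885551e+00  8.99107475e-05
  1.38393428e+00  8.49894786e-01]
```

View pics/wrist1.png

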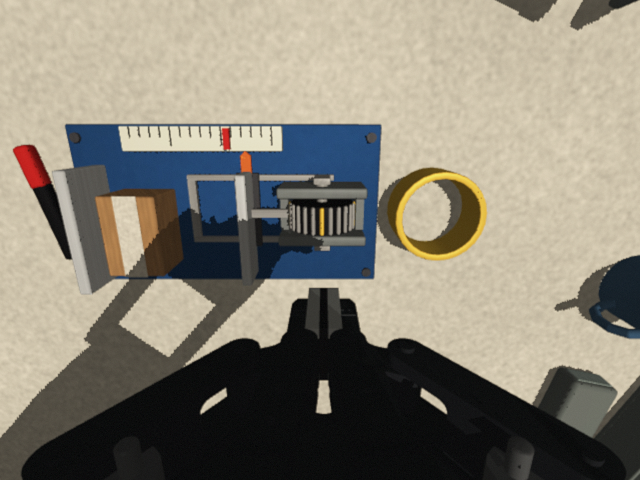

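The wrist view shows everything: pointer tip at about (246,153), red mark at (226,139), wheel near (322,215) and base corners (66,125) to (380,125). Next I measure these.

```bash
cat > meas.py <<'E'
from h import *
import sys
def comp(m,minA=15):
    nn,l,st,ce=cv2.connectedComponentsWithStats(m.astype(np.uint8)); 
    return sorted([(st[i][4],l==i,ce[i]) for i in range(1,nn) if st[i][4]>=minA],key=lambda a:-a[0])
def measure(n):
    im,d,c=load(n); P=cloud(c,d); g=im.astype(int)
    hsv=cv2.cvtColor(im,cv2.COLOR_RGB2HSV)
    blue=(hsv[...,0]>95)&(hsv[...,0]<130)&(hsv[...,1]>110)&(hsv[...,2]>40)
    b=comp(blue); m=b[0][1]
    for a,k,_ in b[1:]:
        X=P[k&(d>0)]
        if len(X) and abs(np.median(X[:,2])-12)<6 and a>30 and np.linalg.norm(np.median(X[:,:2],0)-[502,11])<180: m=m|k
    ys,xs=np.nonzero(m); X=onplane(c,np.c_[xs,ys],12.)
    r=cv2.minAreaRect(X[:,:2].astype(np.float32)); bp=cv2.boxPoints(r)
    # long axis, +y pointing world +y
    e=bp[1]-bp[0]; e2=bp[2]-bp[1]; e=e if np.linalg.norm(e)>np.linalg.norm(e2) else e2
    ey=e/np.linalg.norm(e); ey*=np.sign(ey[1]); ex=np.array([ey[1],-ey[0]])
    G=np.array(r[0]); print("base z",np.median(P[m&(d>0)][:,2]).round(1),"centre",G.round(1),"size",np.round(r[1],1),"yaw",np.arctan2(-ey[0],ey[1]).round(4))
    tog=lambda X:np.c_[(X[:,:2]-G)@ex,(X[:,:2]-G)@ey]
    red=(hsv[...,0]<5)|(hsv[...,0]>174); red&=(hsv[...,1]>170)&(hsv[...,2]>90)
    org=(hsv[...,0]>=6)&(hsv[...,0]<16)&(hsv[...,1]>190)&(hsv[...,2]>110)
    out={}
    for nm,mm,z in(("mark",red,27.),("ptr",org,31.5)):
        best=None
        for a,k,ce in comp(mm,6):
            q=tog(onplane(c,[ce],z))[0]
            if abs(q[0]-(71 if nm=="mark" else 55))<20 and abs(q[1])<60: best=(a,k,ce,q); break
        if best is None: print(nm,"none"); continue
        a,k,ce,q=best; ys,xs=np.nonzero(k); Q=tog(onplane(c,np.c_[xs,ys],z))
        zz=np.median(P[k&(d>0)][:,2]) if (k&(d>0)).any() else None
        tip=Q[Q[:,0]>Q[:,0].max()-3]; 
        print(nm,"area",a,"px",ce.round(1),"gxy",q.round(1),"rangex",Q[:,0].min().round(1),Q[:,0].max().round(1),"rangey",Q[:,1].min().round(1),Q[:,1].max().round(1),"z",zz,"tip y",tip[:,1].mean().round(1))
        out[nm]=q[1]; out[nm+"tip"]=tip[:,1].mean()
    if "mark" in out and "ptr" in out: print("mark-ptr centroid",round(out["mark"]-out["ptr"],2),"tip",round(out["mark"]-out["ptrtip"],2))
    return G,ex,ey
if __name__=="__main__":
    for n in sys.argv[1:]:
        G,ex,ey=measure(n); print("wheel_top",(G-100*ey).round(1))
E
python3 meas.py wrist1
```

```text
base z 13.2 centre [501.   14.5] size [166.3 318.3] yaw 0.4171
mark area 128 px [225.7 138.5] gxy [70.4 -6. ] rangex 60.4 79.2 rangey -9.4 -2.8 z 28.17724704469491 tip y -6.2
ptr area 168 px [245.5 161.8] gxy [ 48.4 -24.8] rangex 40.5 57.8 rangey -29.5 -20.0 z 32.55827423188099 tip y -25.2
mark-ptr centroid 18.81 tip 19.17
wheel_top [541.5 -76.9]
```

Run:
```python
from h import *
from meas import measure
from station import env
im,d,c=load("wrist1"); P=cloud(c,d); G,ex,ey=measure("wrist1")
q=np.stack([(P[...,:2]-G)@ex,(P[...,:2]-G)@ey],-1)
s=(abs(q[...,0])<10)&(abs(q[...,1]+100)<30)&(d>0)
for a in range(-125,-75,5):
    k=s&(abs(q[...,1]-a)<2.5); print(a,k.sum(),np.percentile(P[k][:,2],[50,90]).round(1))
k=s&(P[...,2]>50); print("x span",np.percentile(q[k][:,0],[1,99]))
k2=(abs(q[...,1]+100)<8)&(P[...,2]>70)&(abs(q[...,0])<30)&(d>0); print("wheel x span",np.percentile(q[k2][:,0],[1,50,99]), "y of yellow", )
hs=cv2.cvtColor(im,cv2.COLOR_RGB2HSV); y=(hs[...,0]>18)&(hs[...,0]<32)&(hs[...,1]>150)&s; print(y.sum(),P[y].mean(0),q[y].mean(0))
t=env.sense(); print(t["eef_pos"],t["dq"].round(4))
```

```text
base z 13.2 centre [501.   14.5] size [166.3 318.3] yaw 0.4171
mark area 128 px [225.7 138.5] gxy [70.4 -6. ] rangex 60.4 79.2 rangey -9.4 -2.8 z 28.17724704469491 tip y -6.2
ptr area 168 px [245.5 161.8] gxy [ 48.4 -24.8] rangex 40.5 57.8 rangey -29.5 -20.0 z 32.55827423188099 tip y -25.2
mark-ptr centroid 18.81 tip 19.17
-125 1490 [289.7 321.7]
-120 620 [281.2 311.3]
-115 323 [248.1 263.1]
-110 482 [249.6 262.8]
-105 2108 [296.1 321.1]
-100 2376 [281.2 321. ]
-95 926 [267.1 321.6]
-90 464 [248.9 261.3]
-85 314 [275.9 282.9]
-80 1225 [288.6 320.1]
x span [-9.38373919  9.97529256]
wheel x span [-10.50033239  10.08378829  18.705523  ] y of yellow
129 [541.48558117 -76.73685784  77.71785894] [ 5.59081065e-02 -9.98254994e+01]
[542.006413   -78.87115721 231.17924382] [ 0.0019 -0.003  -0.0013 -0.0027 -0.0004  0.0051]
```

move_arm(
  steps=[
    {"grip": 255,"tx": 1.3,"ty": 0,"tz": 5,"wx": 0,"wy": 0,"wz": 0},
    {"grip": 255,"tx": 1.3,"ty": 0,"tz": 10,"wx": 0,"wy": 0,"wz": 0},
    {"grip": 255,"tx": 1.3,"ty": 0,"tz": 14,"wx": 0,"wy": 0,"wz": 0},
    {"grip": 255,"tx": 1.3,"ty": 0,"tz": 14.6,"wx": 0,"wy": 0,"wz": 0},
    {"grip": 255,"tx": 1.3,"ty": 0,"tz": 14.6,"wx": 0,"wy": 0,"wz": 0},
  ],
)

```text
clock: 2.82
eef_pos: [548.2, -91.2, 86.2]
tcp_rot: [0.838, -0.545, 0.001, -0.0]
ft_force: [-0.0, 0.4, 0.6]
grip_width: 0.2
```

```bash
python3 snap.py 2
```

```text
2.825 [548.2043329  -91.17850821  86.1818604 ] [ 8.38140108e-01 -5.45454731e-01  5.29077690e-04 -1.24594379e-04] [-0.02566015  0.40111906  0.5841689 ] [-3.20536380e-01  3.28238028e-01  1.71521274e+00 -3.06791419e-05
  1.09705513e+00  8.33340926e-01]
```

View pics/wrist2.png

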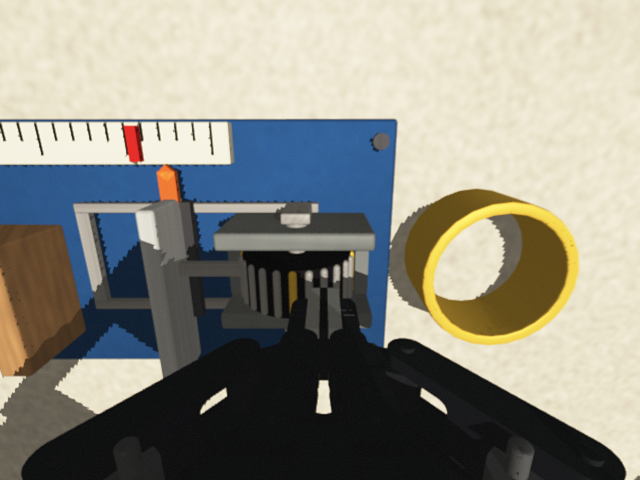

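The tip, at about (323,285), sits over the wheel between the cheeks. Now the first stroke.

move_arm(
  steps=[
    {"grip": 255,"tx": 0,"ty": 0,"tz": 0.9,"wx": 0,"wy": 0,"wz": 0},
    {"grip": 255,"tx": 0,"ty": 0,"tz": 1.25,"wx": 0,"wy": 0,"wz": 0},
    {"grip": 255,"tx": 0,"ty": 0,"tz": 1.25,"wx": 0,"wy": 0,"wz": 0},
    {"grip": 255,"tx": -0.5,"ty": 0,"tz": 1.25,"wx": 0,"wy": 0,"wz": 0},
    {"grip": 255,"tx": -1.0,"ty": 0,"tz": 1.25,"wx": 0,"wy": 0,"wz": 0},
    {"grip": 255,"tx": -1.5,"ty": 0,"tz": 1.25,"wx": 0,"wy": 0,"wz": 0},
  ],
)

```text
clock: 3.62
eef_pos: [542.1, -77.4, 73.5]
tcp_rot: [0.838, -0.546, 0.001, -0.0]
ft_force: [1.4, 0.3, 5.4]
grip_width: -0.3
```

move_arm(
  steps=[
    {"grip": 255,"tx": -0.5,"ty": 0,"tz": 0,"wx": 0,"wy": 0,"wz": 0},
    {"grip": 255,"tx": -1.0,"ty": 0,"tz": 0,"wx": 0,"wy": 0,"wz": 0},
    {"grip": 255,"tx": -1.5,"ty": 0,"tz": 0,"wx": 0,"wy": 0,"wz": 0},
    {"grip": 255,"tx": -1.5,"ty": 0,"tz": 0,"wx": 0,"wy": 0,"wz": 0},
  ],
)

```text
clock: 4.12
eef_pos: [534.8, -62.8, 72.3]
tcp_rot: [0.838, -0.546, -0.001, -0.0]
ft_force: [1.5, 3.2, 3.0]
grip_width: -0.3
```

move_arm(
  steps=[
    {"grip": 255,"tx": 0,"ty": 0,"tz": -0.8,"wx": 0,"wy": 0,"wz": 0},
    {"grip": 255,"tx": 0,"ty": 0,"tz": -2.5,"wx": 0,"wy": 0,"wz": 0},
    {"grip": 255,"tx": 3.0,"ty": 0,"tz": -2.5,"wx": 0,"wy": 0,"wz": 0},
    {"grip": 255,"tx": 3.0,"ty": 0,"tz": -2.5,"wx": 0,"wy": 0,"wz": 0},
    {"grip": 255,"tx": 3.0,"ty": 0,"tz": -2.5,"wx": 0,"wy": 0,"wz": 0},
  ],
)

```text
clock: 4.75
eef_pos: [547.1, -91.3, 97.9]
tcp_rot: [0.838, -0.546, -0.001, 0.0]
ft_force: [-0.7, 0.2, 0.3]
grip_width: 0.1
```

```bash
python3 snap.py 3; python3 meas.py wrist2 wrist3
```

```text
4.75 [547.07159147 -91.29927532  97.92038472] [ 8.37661888e-01 -5.46188858e-01 -5.37836343e-04  5.96425767e-05] [-0.66035278  0.17450864  0.32803745] [-3.21503380e-01  3.10991619e-01  1.70959166e+00  1.74585637e-04
  1.12208016e+00  8.34036422e-01]
base z 13.1 centre [513.5 -13.7] size [167.8 257.5] yaw 0.416
mark area 504 px [132.8 142.7] gxy [71.1 24.7] rangex 60.9 80.2 rangey 20.2 28.9 z 27.93797508316584 tip y 24.9
ptr area 558 px [168.2 183.7] gxy [48.4  5.6] rangex 38.2 59.0 rangey 0.2 11.1 z 32.53741944849852 tip y 5.5
mark-ptr centroid 19.13 tip 19.28
wheel_top [ 553.9 -105.2]
base z 13.1 centre [510.8  -8.6] size [168.4 268.3] yaw 0.4147
mark area 446 px [143.1 140.8] gxy [71.2 19.3] rangex 61.1 80.3 rangey 14.7 23.4 z 27.93895080817248 tip y 19.4
ptr area 518 px [164.7 179.2] gxy [48.7  7.3] rangex 38.4 59.1 rangey 1.9 12.8 z 32.53960815857595 tip y 7.1
mark-ptr centroid 11.94 tip 12.19
wheel_top [ 551.1 -100.1]
```

View pics/wrist3.png

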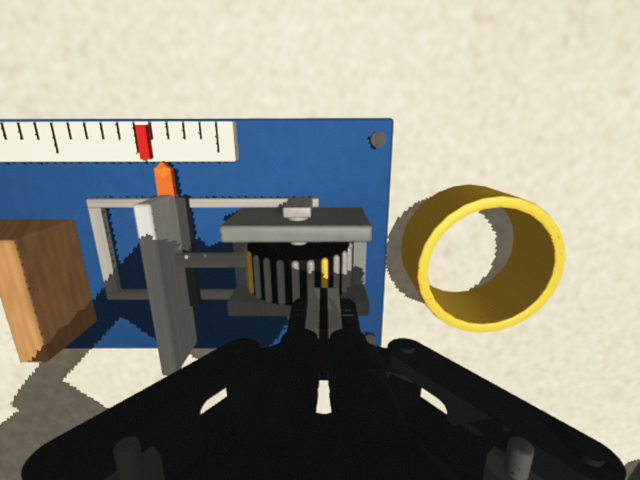

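The first stroke moved the guide 7.1 mm in the right direction, leaving about 12.1 mm. I'll repeat the stroke.

move_arm(
  steps=[
    {"grip": 255,"tx": 0,"ty": 0,"tz": 2.1,"wx": 0,"wy": 0,"wz": 0},
    {"grip": 255,"tx": 0,"ty": 0,"tz": 2.5,"wx": 0,"wy": 0,"wz": 0},
    {"grip": 255,"tx": 0,"ty": 0,"tz": 2.5,"wx": 0,"wy": 0,"wz": 0},
    {"grip": 255,"tx": -0.5,"ty": 0,"tz": 2.5,"wx": 0,"wy": 0,"wz": 0},
    {"grip": 255,"tx": -1.0,"ty": 0,"tz": 2.5,"wx": 0,"wy": 0,"wz": 0},
    {"grip": 255,"tx": -1.5,"ty": 0,"tz": 2.5,"wx": 0,"wy": 0,"wz": 0},
    {"grip": 255,"tx": -2.0,"ty": 0,"tz": 2.5,"wx": 0,"wy": 0,"wz": 0},
    {"grip": 255,"tx": -2.5,"ty": 0,"tz": 2.5,"wx": 0,"wy": 0,"wz": 0},
    {"grip": 255,"tx": -3.0,"ty": 0,"tz": 2.5,"wx": 0,"wy": 0,"wz": 0},
    {"grip": 255,"tx": -3.0,"ty": 0,"tz": 2.5,"wx": 0,"wy": 0,"wz": 0},
  ],
)

```text
clock: 6.05
eef_pos: [534.8, -62.7, 72.3]
tcp_rot: [0.838, -0.546, -0.001, -0.0]
ft_force: [-2.5, 2.1, 3.3]
grip_width: 0.1
```

move_arm(
  steps=[
    {"grip": 255,"tx": 0,"ty": 0,"tz": -0.8,"wx": 0,"wy": 0,"wz": 0},
    {"grip": 255,"tx": 0,"ty": 0,"tz": -2.5,"wx": 0,"wy": 0,"wz": 0},
    {"grip": 255,"tx": 2.6,"ty": 0,"tz": -2.5,"wx": 0,"wy": 0,"wz": 0},
    {"grip": 255,"tx": 2.6,"ty": 0,"tz": -2.5,"wx": 0,"wy": 0,"wz": 0},
    {"grip": 255,"tx": 2.6,"ty": 0,"tz": -2.5,"wx": 0,"wy": 0,"wz": 0},
  ],
)

```text
clock: 6.68
eef_pos: [545.9, -88.4, 97.5]
tcp_rot: [0.837, -0.546, -0.0, 0.0]
ft_force: [-0.3, 0.1, 0.1]
grip_width: 0.0
```

```bash
python3 snap.py 4; python3 meas.py wrist4
```

```text
6.675 [545.898809   -88.4078337   97.50466653] [ 8.37497147e-01 -5.46441583e-01 -3.52665646e-04  2.24389455e-05] [-0.3396728   0.09877378  0.07589643] [-3.17147412e-01  3.08272186e-01  1.71425049e+00  1.54027393e-04
  1.11976301e+00  8.39004378e-01]
base z 13.2 centre [510.1  -7.4] size [168.8 270.8] yaw 0.4172
mark area 438 px [147.9 141.4] gxy [71.4 17.7] rangex 61.6 80.2 rangey 13.2 21.8 z 27.922815721010636 tip y 17.7
ptr area 520 px [158.2 179.5] gxy [49.1 12.8] rangex 38.9 58.9 rangey 7.2 18.3 z 32.57590150569077 tip y 12.6
mark-ptr centroid 4.95 tip 5.08
wheel_top [550.6 -98.8]
```

move_arm(
  steps=[
    {"grip": 255,"tx": 0,"ty": 0,"tz": 2.1,"wx": 0,"wy": 0,"wz": 0},
    {"grip": 255,"tx": 0,"ty": 0,"tz": 2.5,"wx": 0,"wy": 0,"wz": 0},
    {"grip": 255,"tx": 0,"ty": 0,"tz": 2.5,"wx": 0,"wy": 0,"wz": 0},
    {"grip": 255,"tx": -0.5,"ty": 0,"tz": 2.5,"wx": 0,"wy": 0,"wz": 0},
    {"grip": 255,"tx": -1.0,"ty": 0,"tz": 2.5,"wx": 0,"wy": 0,"wz": 0},
    {"grip": 255,"tx": -1.5,"ty": 0,"tz": 2.5,"wx": 0,"wy": 0,"wz": 0},
    {"grip": 255,"tx": -2.0,"ty": 0,"tz": 2.5,"wx": 0,"wy": 0,"wz": 0},
    {"grip": 255,"tx": -2.0,"ty": 0,"tz": 2.5,"wx": 0,"wy": 0,"wz": 0},
    {"grip": 255,"tx": -2.0,"ty": 0,"tz": 2.5,"wx": 0,"wy": 0,"wz": 0},
  ],
)

```text
clock: 7.85
eef_pos: [537.5, -68.4, 72.5]
tcp_rot: [0.838, -0.546, -0.001, -0.0]
ft_force: [-1.3, 2.6, 4.4]
grip_width: -0.1
```

move_arm(
  steps=[
    {"grip": 255,"tx": 0,"ty": 0,"tz": -0.8,"wx": 0,"wy": 0,"wz": 0},
    {"grip": 255,"tx": 0,"ty": 0,"tz": -5,"wx": 0,"wy": 0,"wz": 0},
    {"grip": 255,"tx": 0,"ty": 0,"tz": -10,"wx": 0,"wy": 0,"wz": 0},
    {"grip": 255,"tx": -4,"ty": 0,"tz": -12,"wx": 0,"wy": 0,"wz": 0},
    {"grip": 255,"tx": -8.6,"ty": 0,"tz": -12,"wx": 0,"wy": 0,"wz": 0},
    {"grip": 255,"tx": -8.6,"ty": 0,"tz": -12,"wx": 0,"wy": 0,"wz": 0},
    {"grip": 255,"tx": -8.6,"ty": 0,"tz": -12,"wx": 0,"wy": 0,"wz": 0},
  ],
)

```text
clock: 8.72
eef_pos: [503.4, 8.8, 192.7]
tcp_rot: [0.838, -0.546, 0.0, 0.0]
ft_force: [0.4, -0.6, 0.1]
grip_width: 0.0
```

```bash
python3 snap.py 5; python3 meas.py wrist5; python3 -c "
import cv2; im=cv2.imread('pics/wrist5.png'); cv2.imwrite('pics/wrist5z.png',cv2.resize(im[80:230,220:420],None,fx=4,fy=4,interpolation=cv2.INTER_CUBIC))"
```

```text
8.725 [503.38385018   8.80665814 192.69523079] [ 8.37934296e-01 -5.45770948e-01  3.48351041e-04  2.57475414e-04] [ 0.44890767 -0.58099196  0.10626763] [-1.54088128e-01  9.04852528e-02  1.75732058e+00 -7.85695923e-04
  1.29336315e+00  1.00074482e+00]
base z 13.2 centre [500.7  14.3] size [167.8 318.3] yaw 0.4152
mark area 119 px [323.2 139.2] gxy [71.  -5.6] rangex 61.1 79.5 rangey -8.1 -3.7 z 28.24096613018009 tip y -5.8
ptr area 17 px [319.4 171.1] gxy [44.2 -2.3] rangex 39.8 48.5 rangey -2.8 -1.9 z 32.96640340687644 tip y -2.4
mark-ptr centroid -3.33 tip -3.24
wheel_top [541.  -77.2]
```

View pics/wrist5z.png

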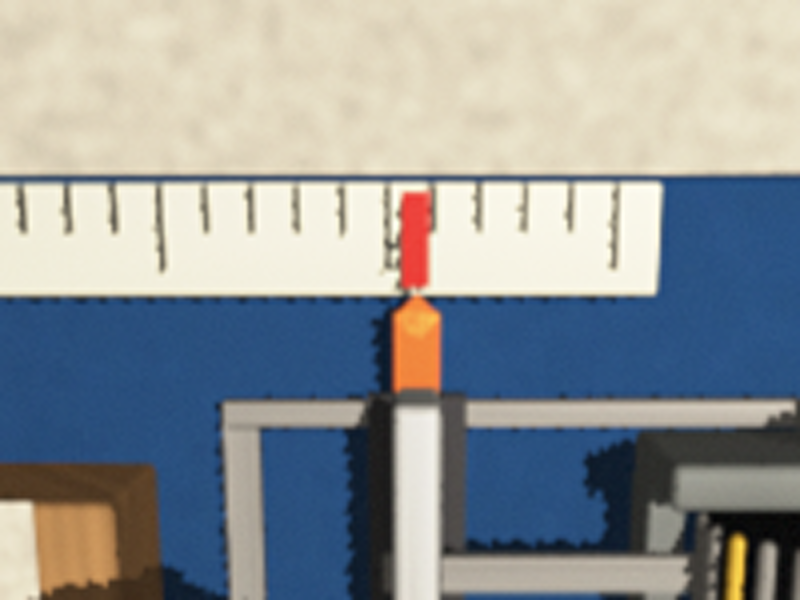

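View pics/wrist5.png

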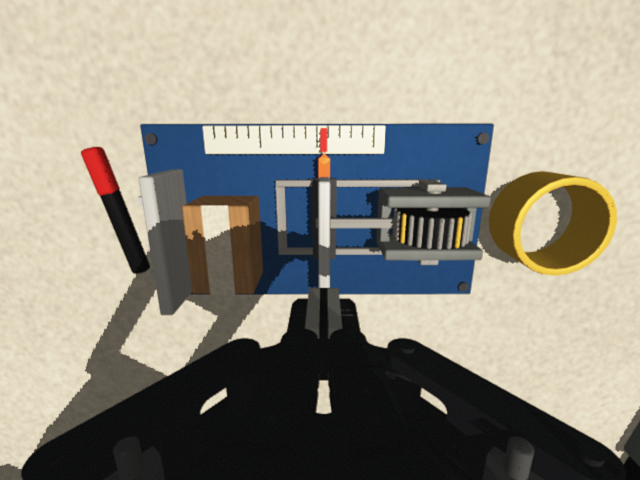

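From directly above, the pointer tip (about 324,154) lines up with the red mark (about 323.5,139). The mask only caught an edge sliver of the pointer here because it is brightly lit, so I'll widen it for a numeric check.

```bash
sed -i 's/org=.*/org=(hsv[...,0]>=6)\&(hsv[...,0]<19)\&(hsv[...,1]>140)\&(hsv[...,2]>150)/' meas.py; python3 meas.py wrist5 wrist4
python3 - <<'E'
from snap import snap
for n in("scene","side"): s=snap(n,"9")
print(s["clock"],s["ft_force"])
from h import *
for n in ("scene","side"):
    a,_,_=load(n+"0"); b,_,_=load(n+"9")
    x,y,w,h=(240,215,200,130) if n=="scene" else (235,190,160,130)
    cv2.imwrite(f"pics/{n}9z.png",cv2.resize(b[y:y+h,x:x+w],None,fx=4,fy=4,interpolation=cv2.INTER_CUBIC)[:,:,::-1])
E
```

```text
base z 13.2 centre [500.7  14.3] size [167.8 318.3] yaw 0.4152
mark area 119 px [323.2 139.2] gxy [71.  -5.6] rangex 61.1 79.5 rangey -8.1 -3.7 z 28.24096613018009 tip y -5.8
ptr area 247 px [323.5 166.2] gxy [48.4 -5.9] rangex 39.0 58.8 rangey -10.8 -1.0 z 32.642288374566256 tip y -6.0
mark-ptr centroid 0.25 tip 0.43
wheel_top [541.  -77.2]
base z 13.2 centre [510.1  -7.4] size [168.8 270.8] yaw 0.4172
mark area 438 px [147.9 141.4] gxy [71.4 17.7] rangex 61.6 80.2 rangey 13.2 21.8 z 27.922815721010636 tip y 17.7
ptr area 509 px [157.1 179.8] gxy [48.9 13.4] rangex 38.9 59.5 rangey 8.3 18.7 z 32.66509846617863 tip y 13.2
mark-ptr centroid 4.26 tip 4.45
wheel_top [550.6 -98.8]
8.825 [-0.04085062 -0.11192999 -0.88916763]
```

View pics/scene9z.png

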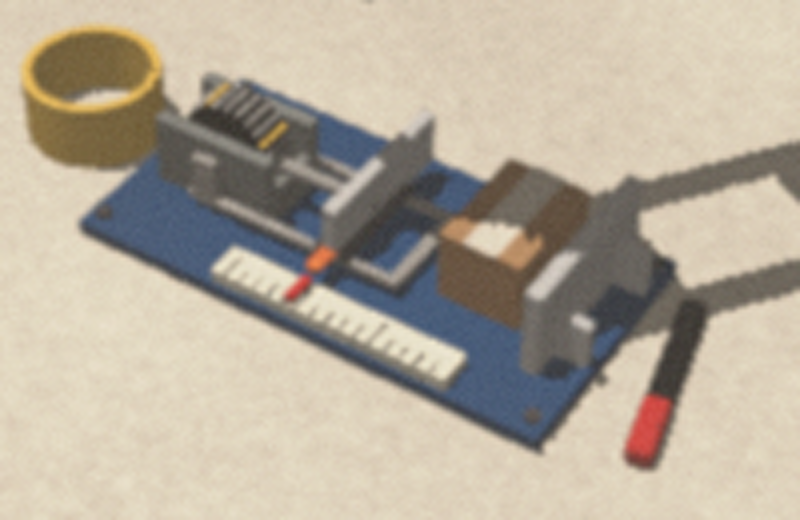

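```bash
python3 -c "
from h import *
_,_,c=load('scene9'); print(proj(c,[[503.4,8.8,192.7]]))"
```

```text
[[332.17725951 213.06113303]]
```

View pics/scene9.png

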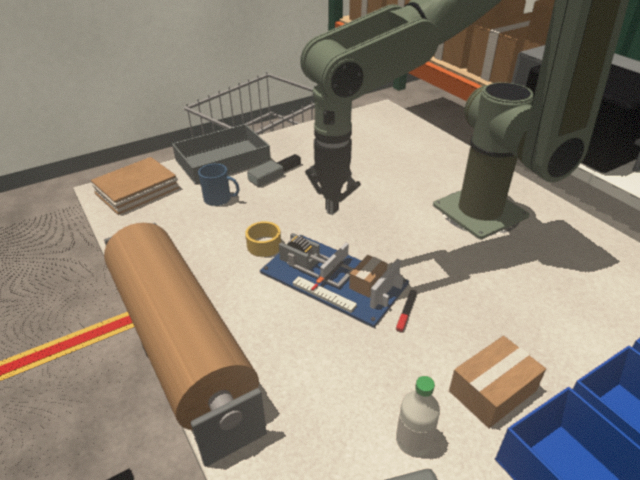

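The scene view shows the gripper clear above the gauge, with the tip at (332,211) and the other things standing where they were. I'll raise the hand a little further, check once more and hand in.

move_arm(
  steps=[
    {"grip": 255,"tx": 0,"ty": 0,"tz": -4,"wx": 0,"wy": 0,"wz": 0},
    {"grip": 255,"tx": 0,"ty": 0,"tz": -8,"wx": 0,"wy": 0,"wz": 0},
    {"grip": 255,"tx": 0,"ty": 0,"tz": -8,"wx": 0,"wy": 0,"wz": 0},
    {"grip": 255,"tx": 0,"ty": 0,"tz": -8,"wx": 0,"wy": 0,"wz": 0},
    {"grip": 255,"tx": 0,"ty": 0,"tz": -8,"wx": 0,"wy": 0,"wz": 0},
  ],
)

```text
clock: 9.5
eef_pos: [502.3, 9.0, 271.0]
tcp_rot: [0.838, -0.546, -0.002, 0.001]
ft_force: [0.2, 0.2, 0.9]
grip_width: -0.1
```

```bash
python3 snap.py 6; python3 meas.py wrist6; python3 -c "
from station import env
print(env.sign_off())"
```

```text
9.5 [502.3156968    9.02207935 270.99416925] [ 8.37665349e-01 -5.46181180e-01 -1.54114280e-03  7.11069300e-04] [0.20287681 0.15456397 0.89661336] [-1.54452332e-01  2.29705124e-02  1.66237626e+00 -3.05317905e-05
  1.45964030e+00  1.00115009e+00]
base z 13.2 centre [500.6  14.1] size [167.8 318.2] yaw 0.4178
mark area 87 px [324.1 136.7] gxy [71.  -5.4] rangex 62.3 80.0 rangey -7.5 -3.1 z 28.16674156179317 tip y -5.7
ptr area 152 px [324.9 158.1] gxy [48.6 -6.3] rangex 40.1 58.2 rangey -10.8 -0.9 z 32.69404447838258 tip y -6.1
mark-ptr centroid 0.88 tip 0.7
wheel_top [541.2 -77.3]
the job is handed in; nothing more can be done
None
```

The guide is set: the pointer tip is level with the red gauge mark to within 1 mm, inside the 3 mm allowed, and the job is handed in. I rolled the thumbwheel towards the fence with the closed fingertips in three strokes of about 30, 30 and 20 mm, with upward force readings of 3 to 5 N. Then I lifted the hand straight up and clear, finishing about 9.5 s into the 48 s allowed.

- **Pointer on mark:** two wrist-camera checks from above put the tip 0.4 mm, then 0.7 mm, short of the mark's middle, with the hand at about 190 and 270 mm height.
- **Checks that disagreed:**
  - My first colour mask caught only a sliver of the brightly lit pointer and gave a false -3.3 mm. The corrected mask and the picture agree on the values above.
  - The two fixed cameras differed by about 7 mm on the base's position. I relied on the wrist camera, which agreed with the scene camera.
- **Other things on the bench:** the tape, cartons and pen looked unmoved in the later pictures. I never touched the guide itself.

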